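Close a row of sample-well lids with one stroke

TASK

Close the five little flap lids on the sample tray by running closed fingertips gently along the curved row, one lid after the other, from the lids' hinged ends towards their free ends, until every lid lies flat. Do it in one low pass, keeping the fingertips within about 3 cm above the lids from the first lid to the last, then move clear. Do not pinch, lift or prise open anything, and leave the vials and the other things around alone.

Things in the scene. Friction and masses are not known exactly. Their poses are not given: they have to be found in the camera images.
- tray: Flat black block 170 (its x) x 240 (its y) x 30 mm high, screwed down. Origin: centre of its underside; at yaw 0 its x points away from the robot. On its flat top five wells with white flap lids follow an arc, bulging to +x (radius 160 mm about x = -110 mm, y = 0; wells 0.26 rad apart, the third at x = 50, y = 0). Nothing else stands within 45 mm of the arc.
- seat1 (a point): Well 1 of 5, counted along the arc from the tray's -y end to its +y end: the point where the centre of the top face of lid 1 lies once it is shut, 34 mm above the table (4 mm above the tray's top). It does not move with the lid.
- seat2 (a point): The same point for lid 2.
- seat3 (a point): The same point for lid 3.
- seat4 (a point): The same point for lid 4.
- seat5 (a point): The same point for lid 5.
- lid1 (a joint): Flap lid 1, white, 34 mm long along the arc, 30 wide, 3 thick. Hinged at its end towards the tray's -y end (17 mm before seat1, 31 mm above the table); the free end points along the arc to the next well. 0 rad = shut flat, grows opening (starts 0.25 to 0.5, free end 8 to 16 mm up). Stiff hinge, 0.015 N m: stays where left, no latch or spring. Below 0.12 counts as shut.
- lid2 (a joint): Flap lid 2, just like lid 1, hinged 17 mm before seat2.
- lid3 (a joint): Flap lid 3, just like lid 1, hinged 17 mm before seat3.
- lid4 (a joint): Flap lid 4, just like lid 1, hinged 17 mm before seat4.
- lid5 (a joint): Flap lid 5, just like lid 1, hinged 17 mm before seat5.
- vial_a_mid (a point): Loose capped glass vial, 22 mm diameter, 42 mm tall, standing on the tray inside the arc; this is its centre, half-way up. To be left alone.
- vial_b_mid (a point): A second such vial. To be left alone.
- oil: Amber oil bottle, 40 mm diameter, 85 mm tall, left of the tray; origin at the centre of its underside. To be left alone.
- canister: Black lens canister, 44 mm diameter, 60 mm tall, left of the tray; origin at the centre of its underside. To be left alone.
- slidebox: Grey and white slide box, 85 x 90 x 35 mm, right of the tray; origin at the centre of its underside. To be left alone.
- dish: Glass dish, 64 mm diameter, 16 mm high, right of the tray; origin at the centre of its underside. To be left alone.
- driver: Screwdriver, 150 mm long, lying left of the tray; origin under its middle. To be left alone.

How it is judged:
On the way, in this order (a step that is already met when the one before it is completed fails the run):
1. lid 1 is shut (value of joint lid1 below 0.12 rad), for 0.02 s.
2. lid 2 is shut (value of joint lid2 below 0.12 rad), for 0.02 s.
3. lid 3 is shut (value of joint lid3 below 0.12 rad), for 0.02 s.
4. lid 4 is shut (value of joint lid4 below 0.12 rad), for 0.02 s.
5. lid 5 is shut (value of joint lid5 below 0.12 rad), for 0.02 s.
At the end, for the whole second after the job is handed in: All five lids are within 0.12 rad of flat (free end about 4 mm up or less), the vials stand upright where they were (within 15 mm), and the other things are where they were (within 20 mm, the screwdriver 30 mm) (value of joint each of lid1, lid2, lid3, lid4, lid5 below 0.12 rad and angle between each of vial_a_mid, vial_b_mid's own z axis and vertical below 0.25 rad and distance of each of vial_a_mid, vial_b_mid from where it was at the start of the episode below 0.015 m and distance of each of oil, canister, slidebox, dish from where it was at the start of the episode below 0.02 m and distance of driver from where it was at the start of the episode below 0.03 m); the robot touches nothing.
It fails at once if between the first lid and the last the fingertips rise far above the row (more than about 50 mm above the lids) (value of joint lid1 below 0.12 rad and value of joint lid5 above 0.12 rad and z of the grasp point in the frame of tray above 0.105 m).
It fails at once if a lid is prised open (beyond 0.7 rad) (value of joint any of lid1, lid2, lid3, lid4, lid5 above 0.7 rad).
It fails at once if the fingers press on the tray or its lids with more than 30 N (contact force between the fingers and tray above 30 N).
It fails at once if a vial is tipped, or a vial or another loose thing is moved, lifted or carried (not (angle between each of vial_a_mid, vial_b_mid's own z axis and vertical below 0.25 rad and distance of each of vial_a_mid, vial_b_mid from where it was at the start of the episode below 0.015 m and distance of each of oil, canister, slidebox, dish from where it was at the start of the episode below 0.02 m and distance of driver from where it was at the start of the episode below 0.03 m)).
It also fails if it takes over 40 s, if anything falls off the work surface, if the arm or the gripper's body presses on something with over 40 N, if the wrist force passes 120 N, or if a joint passes its speed limit or range.

ROBOT

A 6-joint arm with a two-finger parallel gripper is mounted at the origin on the work surface. World frame = base frame: x ahead of the robot, y to its left, z up, the work surface at z = 0. Lengths are in m, angles in rad, forces in N, time in s.
With the tool pointing down it reaches from about 0.35 to 0.725 m from the base axis. Payload 4.3 kg.
Tool frame: the origin (TCP) lies on the centre line of the jaws, within the pads' length; the fingertips stand 25 mm ahead of it and the grasp point (between the pads) lies 6 mm ahead of it (tip_reach is the distance from the TCP to the fingertips, in m); y points along the fingers, z is the direction in which the jaws open and shut, and the axes are right-handed (so a half turn about y gives the same grasp; the last joint's range is limited). The gripper opens to 85 mm and grips with 20 to 120 N. Pads are 22 mm wide; open, the fingers measure 114 mm over their backs; the gripper's body (76 mm by 85 mm) begins 54 mm behind the grasp point. The pads swing forward as they close: fully open they stand 13 mm farther back than shut.
Start: joints at [-0.11, 0.377, 0.081, 1.274, 0, 1.46], TCP at [0.575, 0, 0.256] pointing down, gripper open.
Joint ranges: [-2.72, 2.72], [-0.84, 1.66], [-1.02, 1.22], [-1.77, 2.12], [-1.37, 1.28], [-3.14, 3.14]. Speed limits (rad/s): [2.57, 2.57, 3.14, 3.14, 3.14, 3.14].

INTERFACE

Orientations are given as a unit quaternion [x, y, z, w].
In Python, from station import state, grab_frame, close_job, tip_reach gives the robot as it stands.
- The arm moves only by the tool step_arm, never from a script. Its argument "plan" is a list of rows, each a list of 7 numbers: the shift along the tool's x, y, z in mm, then the turn, a rotation vector about the tool's x, y, z in rad, then the closure, from 0 (fully open) to 1 (shut). In form: [[dx, dy, dz, rx, ry, rz, hand], ...]. A call has 1 to 5 rows; each row is the pose to reach, as a shift and turn from the pose measured when the call began, along the tool's axes at that moment; what a row does not reach only later rows make up. A row lasts 1/8 s, in which the tool goes at most 62.5 mm and 10.7 degrees, less where a joint would pass 70% of its speed; a pose out of reach is approached as far as the arm can. A call with a gripper value outside its range is refused whole. The fingers move at their own pace and stop on an object; the grip force is fixed at half the most. Time passes only in rows, so rows that repeat a pose let the fingers close. It gives the time, the measured TCP pose, the force and the opening at its end, in the units of the state.
- state(): the state, without advancing time (a new reading comes with each control period).
- grab_frame(name): name is "scene" or "side" or "wrist"; returns a dict with "color" (480x640x3 uint8, red, green, blue), "fx", "fy", "cx", "cy" (pixels), "D" ([k1, k2, p1, p2, k3] as OpenCV has them; the pictures are not rectified), "rvec" (rotation vector, rad) and "tvec" (3), from world to camera coordinates, as OpenCV has them. Camera axes: x right, y down, z forward; pixel columns grow to the right and rows downward; lengths in m; the calibration is good to about 2 mm. A picture is of the moment at which its call begins. There is no depth.
- close_job(): hands the job in, once; it reports no verdict.
The state is a dict: "clock": time; "q": joint angles; "joint_velocities": joint speeds; "effort": joint torques, N m; "ee_pos": TCP position; "tool_rot": TCP orientation; "wrist_force": force on the tool from outside, world axes, zero at the start; "ft_torque": the same for the moment, N m; "finger_gap": opening from 0.0 (shut) to 1.0 (fully open).
Only numpy, scipy, OpenCV 4.12 (cv2) and the standard library are available. Lean on these libraries where they do the work, as an engineer would, in place of code of your own. Each camera call takes 0.05 s, during which the arm holds its last target. There are 200 camera calls.

## Working session

There is one attempt and no reset: what is moved stays moved. The work goes in short steps, Python scripts to look and compute and a tool call to move; the robot and the scene stay as the last step left them, time stands still between calls to the robot, and variables do not carry over. Pictures are saved under pics/ and viewed, about 8 in all and at most 12, crops included, and the job is handed in when it is done.

Besides the shell and the picture viewer there is one more tool, called as name(argument=value, ...) on one line, values as JSON. step_arm: Moves the arm, as the interface text tells. Its arguments: {"type":"object","properties":{"plan":{"type":"array"}},"required":["plan"]}

```bash
mkdir -p pics; ls
python3 - <<'E'
from station import *
import cv2
s=state(); print(s)
try: print(tip_reach)
except Exception as e: print(e)
for n in ("scene","side"):
    f=grab_frame(n); cv2.imwrite(f"pics/{n}0.png",f["color"][:,:,::-1])
    print(n,{k:v for k,v in f.items() if k!="color"})
E
```

```text
pics
{'clock': 0.0, 'q': array([-1.10297208e-01,  3.78051327e-01,  7.96160957e-02,  1.27441594e+00,
        1.43497170e-05,  1.46052580e+00]), 'joint_velocities': array([-0.00056918, -0.0005289 ,  0.00038861, -0.00018715, -0.00014203,
       -0.0008077 ]), 'effort': array([ 5.03441061e-04, -4.63600910e+01,  2.69876987e+01,  2.07655923e-02,
       -6.74222474e-05, -6.15417605e-06]), 'ee_pos': array([5.74383312e-01, 8.00853762e-05, 2.55363745e-01]), 'tool_rot': array([-0.50044315,  0.50057671, -0.49943611,  0.49954297]), 'wrist_force': array([-0.22429265, -0.14228654,  0.38228396]), 'ft_torque': array([0.01510372, 0.01558757, 0.00476368]), 'finger_gap': 1.0015590082829087}
0.025
scene {'fx': 527.5492689103174, 'fy': 527.5492689103174, 'cx': 307.31434630285725, 'cy': 232.87478693791644, 'D': array([0.00309889, 0.        , 0.        , 0.        , 0.        ]), 'rvec': array([ 1.39074813,  2.40966011, -0.69206309]), 'tvec': array([ 0.25255907, -0.36348824,  1.37971673])}
side {'fx': 607.4283548205404, 'fy': 607.4283548205404, 'cx': 321.3064897291244, 'cy': 230.59113731104813, 'D': array([0.04668491, 0.        , 0.        , 0.        , 0.        ]), 'rvec': array([ 0.36027441, -2.77412378,  1.17716553]), 'tvec': array([0.53542466, 0.13391502, 1.18783882])}
```

View pics/scene0.png

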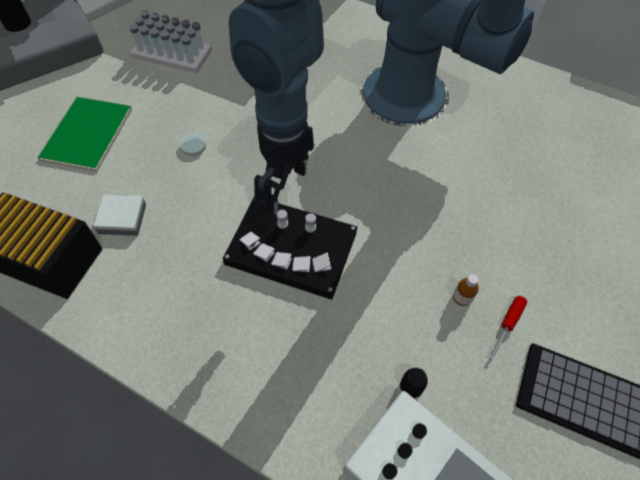

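View pics/side0.png

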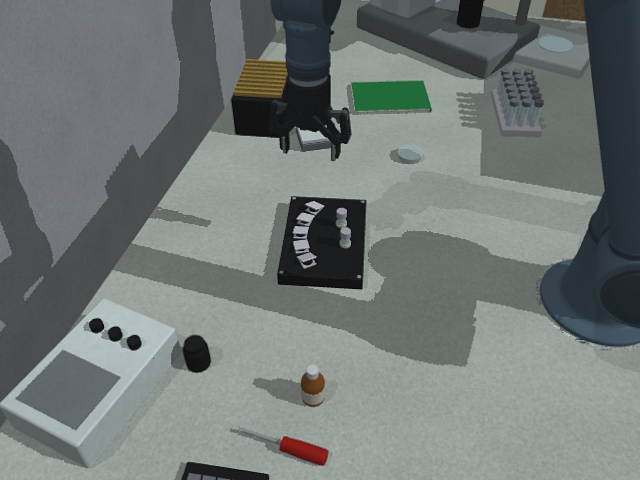

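The tray is in front of the robot: scene px about (224–355, 200–297), side px about (279–367, 197–288). All five lids are ajar and two vials stand inside the arc. The tray is clear of the other things. Next I'll zoom in for the corners.

Run:
```python
import cv2,numpy as np
a=cv2.imread("pics/scene0.png")[190:305,215:365]; b=cv2.imread("pics/side0.png")[188:296,270:380]
a=cv2.resize(a,None,fx=5,fy=5,interpolation=cv2.INTER_CUBIC)[:, :]
b=cv2.resize(b,None,fx=5,fy=5,interpolation=cv2.INTER_CUBIC)
cv2.imwrite("pics/za.png",a);cv2.imwrite("pics/zb.png",b);print(a.shape,b.shape)
```

```text
(575, 750, 3) (540, 550, 3)
```

View pics/za.png

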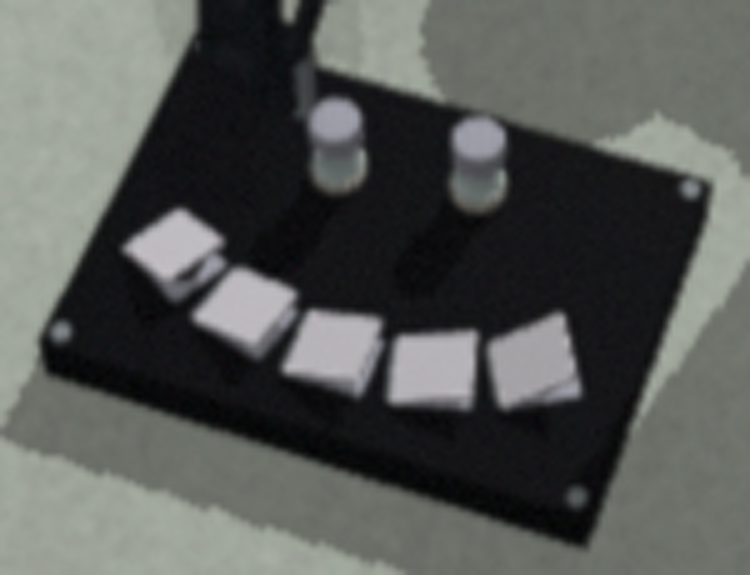

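View pics/zb.png

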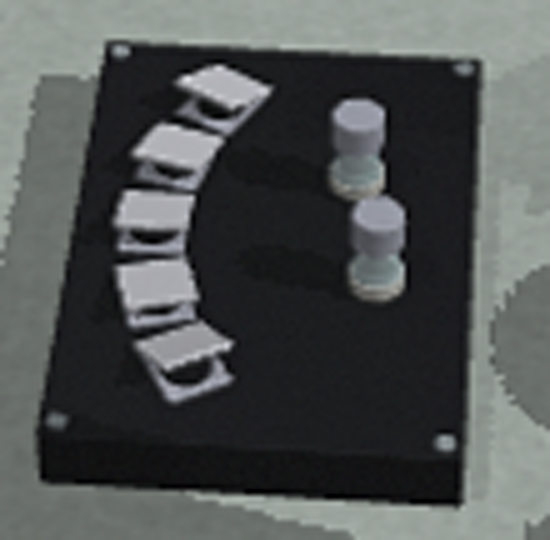

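Scene crop: the tray corners and four screws are clear. Lids hinge at the left (−y) end and the vials are well inside the arc. Side crop: all five lids gape towards the near (+y) end, as expected. Now I'll fit the tray pose from corners and screws in both views.

```bash
cat > h.py <<'E'
import numpy as np,cv2
from station import *
from scipy.optimize import least_squares
from scipy.spatial.transform import Rotation as R
def proj(f,P): return cv2.projectPoints(np.float64(P).reshape(-1,1,3),f["rvec"],f["tvec"],np.array([[f["fx"],0,f["cx"]],[0,f["fy"],f["cy"]],[0,0,1]]),f["D"])[0][:,0]
def T(t,P): c,s=np.cos(t[2]),np.sin(t[2]); P=np.atleast_2d(P); return np.c_[t[0]+c*P[:,0]-s*P[:,1],t[1]+s*P[:,0]+c*P[:,1],P[:,2]]
TH=(np.arange(5)-2)*.26
SEAT=np.c_[-.11+.16*np.cos(TH),.16*np.sin(TH),np.full(5,.034)]
E
python3 - <<'E'
from h import *
A=grab_frame("scene");B=grab_frame("side")
X,Y=.085,.12
cs=lambda u,o:(np.array(u)+.5)/5-.5+o
# (view, sx, sy, z, isscrew, crop px)
L=[(0,-1,1,.03,0,(711,183)),(0,1,-1,.03,0,(43,342)),(0,1,-1,0,0,(45,375)),(0,1,1,0,0,(587,548)),
(0,-1,1,.03,1,(690,187)),(0,1,-1,.03,1,(60,331)),(0,1,1,.03,1,(576,496)),
(1,1,-1,.03,0,(107,42)),(1,-1,-1,.03,0,(482,60)),(1,1,1,.03,0,(38,432)),(1,1,1,0,0,(40,483)),(1,-1,1,.03,0,(463,455)),(1,-1,1,0,0,(461,505)),
(1,1,-1,.03,1,(120,50)),(1,-1,-1,.03,1,(464,67)),(1,1,1,.03,1,(57,420)),(1,-1,1,.03,1,(445,443))]
off=[np.array([215,190]),np.array([270,188])]
def r(p):
    o=[]
    for v,sx,sy,z,k,u in L:
        d=p[3] if k else 0
        o.append(proj([A,B][v],T(p,[sx*(X-d),sy*(Y-d),z]))[0]-cs(u,off[v]))
    return np.array(o)
s=least_squares(lambda p:r(p).ravel(),[.6,-.1,0,.01],loss="soft_l1")
print(s.x);print(r(s.x).round(1).tolist())
for v in(0,1):
    m=[i for i,l in enumerate(L) if l[0]==v]; q=least_squares(lambda p:r(p)[m].ravel(),s.x); print(v,q.x)
np.save("tray.npy",s.x)
print(T(s.x,SEAT).round(4)); print(R.from_quat(state()["tool_rot"]).as_matrix().round(3))
# vials: cap tops
for v,us in ((0,[(336,115),(479,135)]),(1,[(357,112),(378,210)])):
    for u in us:
        q=least_squares(lambda p:proj([A,B][v],[[p[0],p[1],.072]])[0]-cs(u,off[v]),[.6,-.1]);print(q.x)
E
```

```text
[ 0.55039438 -0.01317195  0.17922279  0.00808726]
[[0.7, 0.1], [-1.5, 0.6], [0.1, 1.0], [-0.1, 1.6], [0.2, 1.2], [0.3, 0.7], [0.1, 0.9], [0.1, -1.1], [0.5, -0.9], [-0.3, 0.0], [0.1, -0.2], [0.9, 0.4], [0.7, 0.4], [0.7, -0.1], [0.4, -0.1], [0.5, -0.4], [0.5, -0.6]]
0 [ 0.54849755 -0.01427869  0.18123482  0.00784936]
1 [ 0.55113973 -0.01237308  0.18011861  0.00787868]
[[ 0.593  -0.0863  0.034 ]
 [ 0.6016 -0.0457  0.034 ]
 [ 0.5996 -0.0043  0.034 ]
 [ 0.587   0.0353  0.034 ]
 [ 0.5646  0.0702  0.034 ]]
[[ 0.    -0.001  1.   ]
 [-1.     0.     0.   ]
 [-0.    -1.    -0.001]]
[ 0.51953654 -0.0522489 ]
[0.4985366 0.0041319]
[ 0.52432439 -0.04967098]
[0.50219071 0.00571984]
```

Run:
```python
from h import *
t=np.load("tray.npy")
for a in np.arange(-.74,.75,.05):
    p=T(t,[-.11+.16*np.cos(a),.16*np.sin(a),0])[0]*1e3; print(round(a,2),p[:2].round(1))
```

```text
-0.74 [ 577.7 -117.9]
-0.69 [ 581.7 -111. ]
-0.64 [ 585.5 -103.9]
-0.59 [588.8 -96.7]
-0.54 [591.9 -89.3]
-0.49 [594.5 -81.7]
-0.44 [596.7 -74. ]
-0.39 [598.6 -66.3]
-0.34 [600.1 -58.4]
-0.29 [601.2 -50.5]
-0.24 [601.9 -42.5]
-0.19 [602.1 -34.5]
-0.14 [602.  -26.5]
-0.09 [601.5 -18.5]
-0.04 [600.6 -10.6]
0.01 [599.3  -2.7]
0.06 [597.6   5.1]
0.11 [595.5  12.9]
0.16 [593.   20.5]
0.21 [590.2  27.9]
0.26 [587.   35.3]
0.31 [583.4  42.4]
0.36 [579.5  49.4]
0.41 [575.2  56.1]
0.46 [570.6  62.7]
0.51 [565.6  69. ]
0.56 [560.4  75. ]
0.61 [554.9  80.8]
0.66 [549.   86.3]
0.71 [543.   91.5]
```

step_arm(plan=[[40, 30, 1, 0, 0, 0, 1], [80, 70, 2, 0, 0, 0, 1], [118, 110, 3, 0, 0, 0, 1], [118, 145, 3, 0, 0, 0, 1], [118, 145, 3, 0, 0, 0, 1]])

```text
clock: 0.82
ee_pos: [0.5745, -0.1175, 0.1076]
tool_rot: [-0.501, 0.503, -0.498, 0.498]
wrist_force: [-0.3, 0.1, 0.1]
finger_gap: 0.003
```

step_arm(plan=[[0, 20, 3, 0, 0, 0, 1], [0, 36, 3, 0, 0, 0, 1], [0, 36, 3, 0, 0, 0, 1]])

```text
clock: 1.2
ee_pos: [0.5766, -0.1168, 0.0712]
tool_rot: [-0.502, 0.503, -0.497, 0.498]
wrist_force: [-0.1, -0.2, 0.6]
finger_gap: -0.004
```

Run:
```python
from h import *
s=state();print(s["ee_pos"],s["wrist_force"]); e=s["ee_pos"]
A=grab_frame("scene");B=grab_frame("side")
o=[]
for n,f in(("A",A),("B",B)):
    u=proj(f,[e-[0,0,.025]])[0]; print(n,u)
    x,y=int(u[0])-40,int(u[1])-50
    c=cv2.resize(f["color"][y:y+100,x:x+80,::-1],None,fx=5,fy=5,interpolation=cv2.INTER_CUBIC)
    k=tuple(int(v) for v in ((u-[x,y]+.5)*5)); cv2.drawMarker(c,k,(0,0,255),0,15,1); o.append(c)
cv2.imwrite("pics/near1.png",np.hstack(o))
```

```text
[ 0.57656605 -0.11675737  0.07118537] [-0.09662701 -0.15229113  0.62214275]
A [241.92848108 226.28274433]
B [324.99257599 195.04657496]
```

View pics/near1.png

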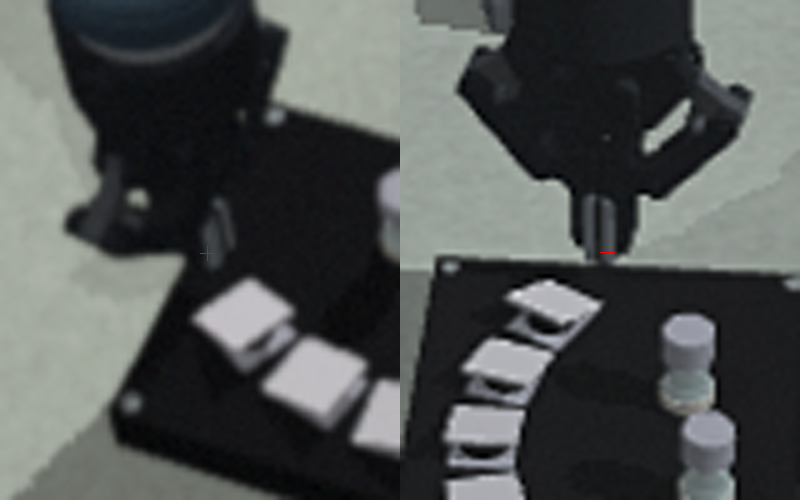

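The tips are where predicted (cross within about 2 mm), ahead of lid 1's hinge, and the vials are clear of the knuckles. Now I'll lower to about 36 mm tip height and begin the sweep.

step_arm(plan=[[0, 10, 0, 0, 0, 0, 1], [-6, 10, 5, 0, 0, 0, 1], [-13, 10, 9, 0, 0, 0, 1], [-20, 10, 12, 0, 0, 0, 1], [-27, 10, 15, 0, 0, 0, 1]])

```text
clock: 1.92
ee_pos: [0.593, -0.0897, 0.0626]
tool_rot: [-0.501, 0.502, -0.498, 0.499]
wrist_force: [0.1, -0.3, 0.5]
finger_gap: 0.0
```

step_arm(plan=[[-5, 2, 1, 0, 0, 0, 1], [-10, 2, 2, 0, 0, 0, 1], [-15, 2, 4, 0, 0, 0, 1], [-19, 2, 5, 0, 0, 0, 1], [-19, 2, 5, 0, 0, 0, 1]])

```text
clock: 2.55
ee_pos: [0.598, -0.0704, 0.0606]
tool_rot: [-0.501, 0.502, -0.498, 0.499]
wrist_force: [0.2, 0.1, -1.4]
finger_gap: 0.002
```

Run:
```python
from h import *
s=state();print(s["ee_pos"],s["wrist_force"])
B=grab_frame("side");A=grab_frame("wrist")
c=cv2.resize(B["color"][180:280,275:355,::-1],None,fx=4.8,fy=4.8,interpolation=cv2.INTER_CUBIC)
w=cv2.resize(A["color"][:,:,::-1],(416,480))
cv2.imwrite("pics/near2.png",np.hstack([c,w]))
```

```text
[ 0.59802232 -0.07037519  0.06055188] [ 0.20115499  0.05451707 -1.37041626]
```

View pics/near2.png

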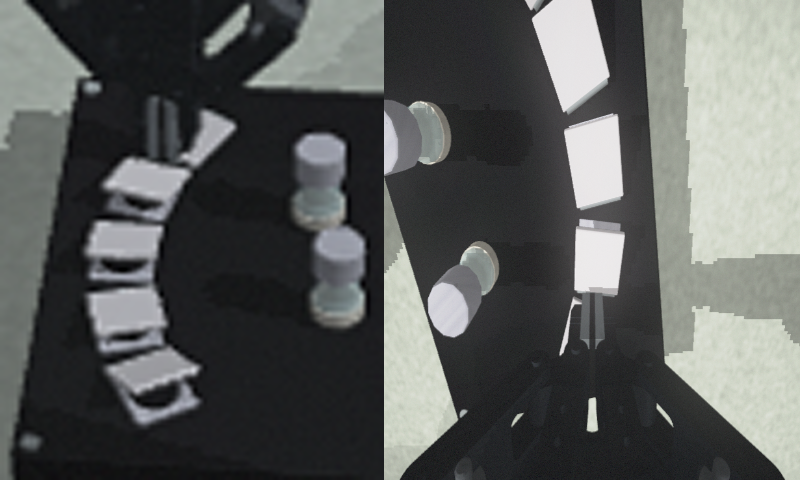

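Lid 1 now looks down and the fingertip is at its free end, in contact near lid 2's hinge. Before going on I'll check lid 1's visible inner corner against the projected outlines for shut and open.

```bash
cat >> h.py <<'E'
def lid(t,i,ang):
    th=TH[i]; tg=np.array([-np.sin(th),np.cos(th),0]); rd=np.array([np.cos(th),np.sin(th),0]); h=SEAT[i]-.017*tg; h[2]=.031
    ax=np.cos(ang)*tg+np.array([0,0,np.sin(ang)]); n=-np.sin(ang)*tg+np.array([0,0,np.cos(ang)])
    return T(t,np.array([h+l*ax+r*rd+.003*n for l,r in((0,-.015),(0,.015),(.034,.015),(.034,-.015))]))
def overlay(f,t,box,angs,k,ids=range(5)):
    x,y,w,h=box; c=cv2.resize(f["color"][y:y+h,x:x+w,::-1],None,fx=k,fy=k,interpolation=cv2.INTER_CUBIC)
    for i in ids:
        for a,col in angs: cv2.polylines(c,[np.int32((proj(f,lid(t,i,a))-[x,y]+.5)*k)],True,col,1)
    return c
E
python3 - <<'E'
from h import *
t=np.load("tray.npy"); B=grab_frame("side"); W=grab_frame("wrist")
c=overlay(B,t,(290,185,50,60),[(0,(0,200,0)),(.3,(0,0,255))],8,[0,1])
w=overlay(W,t,(260,220,160,192),[(0,(0,200,0)),(.3,(0,0,255))],2.5,[0,1])
cv2.imwrite("pics/near3.png",np.hstack([c,w[:480]]))
E
```

```text
(no output)
```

View pics/near3.png

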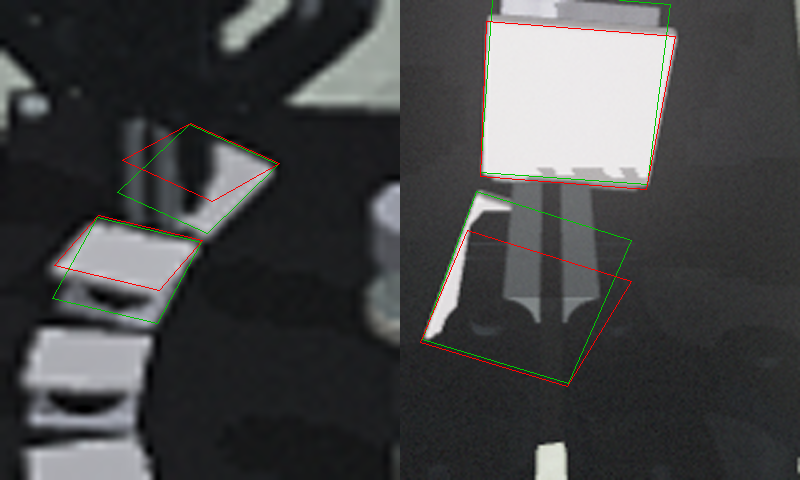

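Lid 1 matches the shut outline (green) in both views, and the tray fit holds to about 1 mm. The sweep continues at the same height.

step_arm(plan=[[-8, 0, 1, 0, 0, 0, 1], [-16, 0, 3, 0, 0, 0, 1], [-25, 0, 4, 0, 0, 0, 1], [-34, 0, 4, 0, 0, 0, 1], [-42, 0, 4, 0, 0, 0, 1]])

```text
clock: 3.38
ee_pos: [0.6019, -0.0279, 0.0606]
tool_rot: [-0.501, 0.502, -0.498, 0.499]
wrist_force: [0.1, -0.2, 0.6]
finger_gap: 0.002
```

step_arm(plan=[[-8, 0, 0, 0, 0, 0, 1], [-16, 0, -1, 0, 0, 0, 1], [-25, 0, -3, 0, 0, 0, 1], [-33, 0, -4, 0, 0, 0, 1], [-41, 0, -6, 0, 0, 0, 1]])

```text
clock: 4.0
ee_pos: [0.5956, 0.0138, 0.0606]
tool_rot: [-0.501, 0.502, -0.497, 0.499]
wrist_force: [0.0, 0.2, 0.2]
finger_gap: -0.002
```

step_arm(plan=[[-7, 0, -2, 0, 0, 0, 1], [-15, 0, -5, 0, 0, 0, 1], [-22, 0, -9, 0, 0, 0, 1], [-29, 0, -12, 0, 0, 0, 1], [-36, 0, -16, 0, 0, 0, 1]])

```text
clock: 4.62
ee_pos: [0.5792, 0.0503, 0.0607]
tool_rot: [-0.501, 0.503, -0.497, 0.499]
wrist_force: [-0.1, 0.4, 0.5]
finger_gap: 0.002
```

Run:
```python
from h import *
t=np.load("tray.npy"); B=grab_frame("side"); W=grab_frame("scene");print(state()["ee_pos"])
g=[(0,(0,200,0))]
cv2.imwrite("pics/near4.png",np.hstack([overlay(B,t,(285,190,65,90),g,5.3),overlay(W,t,(230,215,80,90),g,5.3)]))
```

```text
[0.5789095  0.05064187 0.0607129 ]
```

View pics/near4.png

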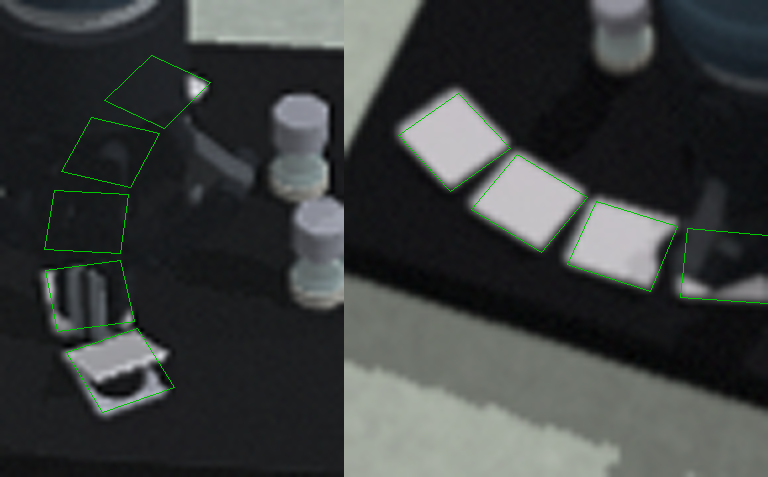

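Lids 1–4 lie flat on the green outlines, lid 5 is still open and the vials stand. Now for the last lid.

step_arm(plan=[[-7, 0, -4, 0, 0, 0, 1], [-14, 0, -10, 0, 0, 0, 1], [-21, 0, -16, 0, 0, 0, 1], [-28, 0, -22, 0, 0, 0, 1], [-36, 0, -30, 0, 0, 0, 1]])

```text
clock: 5.35
ee_pos: [0.5481, 0.0872, 0.0609]
tool_rot: [-0.502, 0.503, -0.497, 0.499]
wrist_force: [-0.0, -0.1, 0.4]
finger_gap: 0.002
```

step_arm(plan=[[-4, 0, -4, 0, 0, 0, 1], [-4, -20, -4, 0, 0, 0, 1], [-4, -70, -4, 0, 0, 0, 1], [-4, -120, -4, 0, 0, 0, 1], [-34, -170, -14, 0, 0, 0, 1]])

```text
clock: 5.98
ee_pos: [0.5357, 0.1198, 0.2326]
tool_rot: [-0.501, 0.503, -0.498, 0.498]
wrist_force: [-0.1, 0.5, 0.3]
finger_gap: 0.002
```

Run:
```python
from h import *
t=np.load("tray.npy"); B=grab_frame("side"); W=grab_frame("scene");s=state();print(s["ee_pos"],s["wrist_force"],s["clock"])
g=[(0,(0,200,0))]
cv2.imwrite("pics/end.png",np.hstack([overlay(B,t,(285,190,70,105),g,4.5),overlay(W,t,(225,195,100,105),g,4.5)]))
```

```text
[0.53794287 0.12304584 0.23740429] [ 0.84926861 -0.52287337 -0.5104698 ] 6.075
```

View pics/end.png

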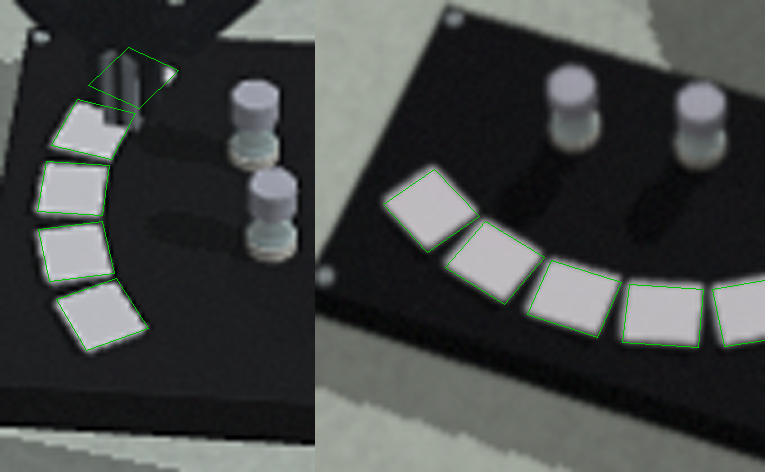

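All five lids lie flat on the shut outlines, the vials stand where they were, and the gripper is clear above. Handing in.

```bash
python3 -c "
from station import *
close_job()"
```

```text
the job is handed in; nothing more can be done
```

I closed all five lids in order, in one low sweep along the arc with shut fingers, then lifted clear and handed the job in at about 6 s.

- **Height and force:** The fingertips stayed about 36 mm above the table, roughly 2 mm above the shut lids. The wrist force readings after each move never went above about 1.4 N.
- **Lids:** In the last pictures all five lids match the projected flat outlines. Lid 1 was partly hidden by the gripper in the side view, but the scene view shows it flat.
- **Vials:** Both vials stand upright and look to be where they were. I judged this by eye and did not measure them again.
- **Other things:** The oil bottle, canister, slide box, dish and screwdriver were outside the last pictures. I never moved the gripper near them.
- **Disagreement between views:** The tray position fitted from each camera alone differed by about 3 mm, so I used the combined fit. It lined up with the lids to about 1 mm close up.

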